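Level the riser shelf for the ice shaver

TASK

The small wooden riser shelf must be made level before the ice shaver can stand on it. First stand the spirit level lengthwise on the middle of the shelf and let go of it, then turn the round levelling knob at the shelf's end until the bubble sits between the two lines. Take the hand off the knob, then press the level down firmly (about 10 N) onto the shelf from above with the bubble still centred, and finish while pressing: do not let go. Leave everything else on the table where it is.

Things in the scene. Friction and masses are not known exactly. Their poses are not given: they have to be found in the camera images.
- level_mid (a point): centre of the spirit level (half-way up, 18 mm above its underside): a plain aluminium bar, 24 mm wide (its x) x 140 mm long (its y) x 36 mm high (its z), 0.22 kg, loose on the table. Its top is flat all along; a green vial window, 48 mm long, lies flush in the middle of the top with a pale bubble (13 mm long) and two black cross lines 18 mm apart. Either way round is fine.
- level: the same spirit level; this origin is the centre of its underside
- bubble (a joint): bubble of the spirit level, rad: the tilt that it shows. 0 = midway between the lines; the bubble stands 250 mm x value from the middle, towards the level's +y end when positive (that end is higher). Both lines clear of the bubble: within about 0.009 rad (2.3 mm). It stops at +-0.058 and needs about 0.5 s to settle.
- shelf_mid (a point): centre of the shelf's top face, about 64 mm above the table: a light wood board, 94 mm wide (its x) x 250 mm long (its y) x 14 mm thick, in a steel frame fixed to the table. It is hinged at its -y end and carried by the levelling screw beyond its +y end, which starts too low (0.024 to 0.056 rad). z is the board's upward normal.
- shelf: the same shelf board with its fork; this origin lies on its hinge axis, 115 mm towards -y from the board's centre and 19 mm below its top face
- knob_mid (a point): centre of the levelling knob, half-way up: a round black ribbed knob, 36 mm in diameter, 30 mm high, upright axis, underside 73 mm and top 103 mm above the table, on a screw 22 mm or less thick below it. 165 mm from the frame's centre, beyond the shelf's +y end. Turned clockwise seen from above it raises that end of the shelf by 0.04 rad of tilt per rad of turn (0.6 to 1.4 rad of turn are needed); it keeps its own height, and stays where it is left. It needs about 0.25 N m.
- knob: the same knob; this origin is the centre of its underside
- sprinkle_a: bystander, to be left alone: spice jar with black cap, 41 across, 105 high (mm); origin at the centre of its underside
- yoghurt_pot: bystander, to be left alone: small white tub, 72 across, 72 high (mm); origin at the centre of its underside
- foam_bowl: bystander, to be left alone: white foam bowl, 127 across, 43 high (mm); origin at the centre of its underside
- scoop: bystander, to be left alone: green ice scoop, 209 x 54 x 40 (lying) (mm); origin at the centre of its underside
- jam_jar: bystander, to be left alone: glass jar with yellow lid, 60 across, 85 high (mm); origin at the centre of its underside
- fruit_tin: bystander, to be left alone: tin with a ring-pull lid, 75 across, 58 high (mm); origin at the centre of its underside

How it is judged:
By the outcome, as a careful person would: the job done as asked, in the order asked, and still so for the second after the job is handed in, while the arm keeps its last pose, push and grip.
It also fails if it takes over 61 s, if anything falls off the work surface, if the arm or the gripper's body presses on something with over 40 N, if the wrist force passes 120 N, or if a joint passes its speed limit or range.

ROBOT

A 7-joint arm with a two-finger parallel gripper is mounted at the origin on the work surface; the furniture and walls round the work are solid. World frame = base frame: x ahead of the robot, y to its left, z up, the work surface at z = 0. Lengths are in m, angles in rad, forces in N, time in s.
With the tool pointing down it reaches from about 0.35 to 0.9 m from the base axis. Payload 8.1 kg.
Tool frame: the origin (TCP) lies at the very end of the fingers, on their centre line; the grasp point (between the pads) lies bot.hold_point_z behind it (bot.hold_point_z is the distance from the TCP to the grasp point, in m); z points along the fingers, y is the direction in which the jaws open and shut (so a half turn about z gives the same grasp; the last joint's range is limited). The gripper opens to 85 mm and grips with 20 to 120 N. Pads are 22 mm wide; open, the fingers measure 114 mm over their backs; the gripper's body (76 mm by 85 mm) begins 54 mm behind the grasp point. The pads swing forward as they close: fully open they stand 13 mm farther back than shut.
Start: joints at [1.121, 0.434, 0.025, 1.573, -0.012, 1.134, -0.075], TCP at [0.212, -0.588, 0.198] pointing down, gripper open.
Joint ranges: [-2.62, 2.62], [-0.44, 2.09], [-1.27, 1.32], [0.08, 2.57], [-1.32, 4.46], [0.12, 2], [-2.74, 2.74]. Speed limits (rad/s): [2.22, 2.22, 3.01, 3.01, 3.14, 3.14, 3.14].

INTERFACE

Orientations are given as a unit quaternion [x, y, z, w].
In Python, from cell import sensors, camera, workorder, bot gives the robot as it stands.
- The arm moves only by the tool apply_moves, never from a script. Its argument "rows" is a list of rows, each an object with "gripper": the opening, from -1 (shut) to 1 (fully open); "linear": the shift along the tool's x, y, z in m, a list of three; "delta_rot": the turn, a rotation vector about the tool's x, y, z in rad, a list of three. In form: [{"gripper": gripper, "linear": [x, y, z], "delta_rot": [rx, ry, rz]}, ...]. A call has 1 to 10 rows; each row shifts and turns the commanded pose from where the row before left it, along the tool's axes as they then stand; what a row does not reach is not made up. A row lasts 1/12 s, in which the tool goes at most 41.7 mm and 7.16 degrees, less where a joint would pass 70% of its speed; a pose out of reach is approached as far as the arm can. A call with a gripper value outside its range is refused whole. The fingers move at their own pace and stop on an object; the grip force is fixed at half the most. Time passes only in rows, so rows that do not move let the fingers close. It gives the time, the measured TCP pose, the force and the opening at its end, in the units of the state.
- sensors.observe(): the state, without advancing time (a new reading comes with each control period).
- camera(name): name is "scene" or "top" or "wrist"; returns a dict with "color" (480x640x3 uint8, red, green, blue), "z_map" (480x640 float32, m along the optical axis (not along the pixel's ray), 0 where there is no reading), "vfov" (degrees; the focal length in pixels is half the picture's height over the tangent of half this angle, whatever the lens; pixels are square), "cx", "cy" (the principal point, pixels), "origin" and "attitude" of the camera in the world. Camera axes: x right, y down, z forward; pixel columns grow to the right and rows downward; lengths in m; the calibration is good to about 2 mm. A picture is of the moment at which its call begins.
- workorder.sign_off(): hands the job in, once; it reports no verdict.
The state is a dict: "time": time; "q": joint angles; "joint_vel": joint speeds; "joint_torque": joint torques, N m; "tcp_pos": TCP position; "eef_rot": TCP orientation; "force": force on the tool from outside, world axes, zero at the start; "ft_torque": the same for the moment, N m; "gripper_width": finger opening in m.
Only numpy, scipy, OpenCV 4.12 (cv2) and the standard library are available. Lean on these libraries where they do the work, as an engineer would, in place of code of your own. Each camera call takes 0.05 s, during which the arm holds its last target. There are 200 camera calls.

## Working session

There is one attempt and no reset: what is moved stays moved. The work goes in short steps, Python scripts to look and compute and a tool call to move; the robot and the scene stay as the last step left them, time stands still between calls to the robot, and variables do not carry over. Pictures are saved under pics/ and viewed, about 8 in all and at most 12, crops included, and the job is handed in when it is done.

Besides the shell and the picture viewer there is one more tool, called after "Emit:" as a command line: name --argument value ..., lists and objects as JSON in quotes. apply_moves: Moves the arm, as the interface text tells. Its arguments: {"type":"object","properties":{"rows":{"type":"array","items":{"type":"object","properties":{"gripper":{"type":"number"},"linear":{"type":"array","items":{"type":"number"}},"delta_rot":{"type":"array","items":{"type":"number"}}}}}},"required":["rows"]}

```bash
mkdir -p pics; cat > h.py <<'E'
import numpy as np, cv2
from scipy.spatial.transform import Rotation as R
from cell import sensors, camera, workorder, bot
def rot(c):
    a=np.array(c["attitude"],float)
    return a if a.shape==(3,3) else R.from_quat(a).as_matrix()
def f(c): return c["color"].shape[0]/2/np.tan(np.radians(c["vfov"])/2)
def cloud(c):
    z=c["z_map"]; v,u=np.mgrid[:z.shape[0],:z.shape[1]]
    p=np.stack([(u-c["cx"])/f(c)*z,(v-c["cy"])/f(c)*z,z],-1)
    return p@rot(c).T+np.array(c["origin"])
def ray(c,uv,h):
    d=rot(c)@np.array([(uv[0]-c["cx"])/f(c),(uv[1]-c["cy"])/f(c),1]); o=np.array(c["origin"])
    return o+d*(h-o[2])/d[2]
def save(n,im): cv2.imwrite("pics/"+n,im[...,::-1])
E
python3 - <<'E'
from h import *
s=sensors.observe(); print(s, bot.hold_point_z)
for n in("top","scene"):
    c=camera(n); save(n+"1.png",c["color"]); print(n,c["vfov"],c["cx"],c["cy"],c["origin"],np.round(c["attitude"],3)); np.save(n+".npy",cloud(c))
E
```

```text
{'time': 0.0, 'q': array([ 1.1214094 ,  0.43520708,  0.02501919,  1.57412901, -0.01162965,
        1.13398195, -0.07509383]), 'joint_vel': array([-1.27972388e-03, -6.63004951e-04, -8.45348015e-04,  4.23024694e-05,
        1.58652631e-04, -2.48218634e-04, -9.67451058e-04]), 'joint_torque': array([-1.15897175e-03, -6.70495963e+01,  1.02463536e+00, -3.16227901e+01,
        1.55638932e-02,  1.26902424e-02,  5.09381636e-06]), 'tcp_pos': array([ 0.21215597, -0.58728652,  0.19742407]), 'eef_rot': array([ 9.85014889e-01,  1.72467518e-01, -2.02586655e-04, -7.63457663e-04]), 'force': array([-0.59599609,  0.56850164, -0.39059907]), 'ft_torque': array([-0.00431698,  0.01851156,  0.03412373]), 'gripper_width': 0.08564413298187021} 0.0187
top 51.44001551165863 319.9972653604095 244.49278794097845 [ 0.28891835 -0.06039283  1.0791073 ] [ 0.71  -0.701  0.05  -0.054]
scene 50.11038586819275 317.9168283246273 229.60772427836505 [-0.09551541  0.81065613  0.76281635] [-0.256  0.864 -0.417  0.115]
```

View pics/top1.png

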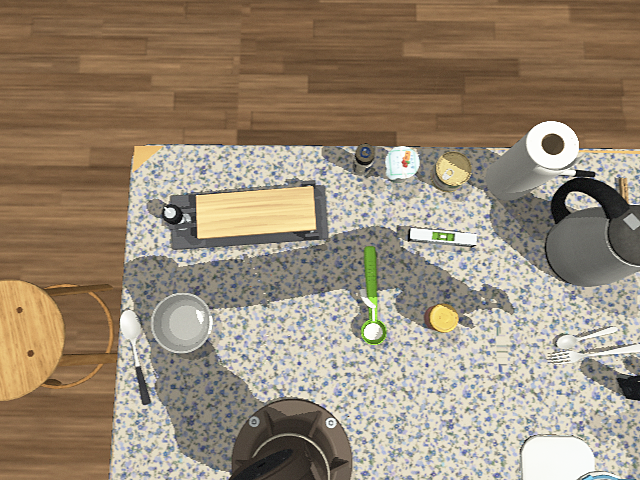

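View pics/scene1.png

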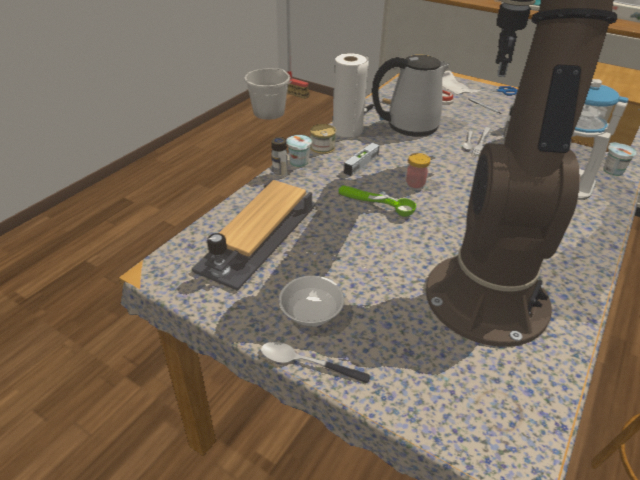

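The top view shows the level at about (443,237), the board at (256,212), the knob at (172,214), with the jar, tub and tin at the top edge. The scene view agrees: the knob is at the end nearest that camera.

```bash
cat > m.py <<'E'
from h import *
P=np.load("top.npy"); im=cv2.imread("pics/top1.png")
def rep(n,m,box):
    M=np.zeros(m.shape,np.uint8); x0,y0,x1,y1=box; M[y0:y1,x0:x1]=m[y0:y1,x0:x1]
    k,l,st,ce=cv2.connectedComponentsWithStats(M); i=1+np.argmax(st[1:,4]); p=P[l==i]
    r=cv2.minAreaRect(p[:,:2].astype(np.float32)*1000)
    print(n,len(p),"med z",np.round(np.median(p[:,2]),4),"rect mm",np.round(r[0],1),np.round(r[1],1),round(r[2],1)); return p
z=P[...,2]
rep("level",(z>.028)&(z<.045),(395,220,490,255))
b=rep("board",(z>.052)&(z<.075),(190,180,322,245))
print("board plane z=ax+by+c",np.round(np.linalg.lstsq(np.c_[b[:,:2],np.ones(len(b))],b[:,2],rcond=None)[0],4))
rep("knob",(z>.09)&(z<.115),(155,195,190,235))
rep("frame",(z>.01)&(z<.03),(160,180,330,255))
for n,bx in dict(jar=(350,140,380,180),tub=(383,140,422,185),tin=(430,145,475,195),scoop=(355,240,392,350),jam=(420,295,465,335)).items(): rep(n,z>.02,bx)
s=sensors.observe(); print(R.from_quat(s['eef_rot']).as_matrix().round(3))
E
python3 m.py
```

```text
level 729 med z 0.0349 rect mm [ 465.1 -312.6] [140.8  25.2] 85.3
board 5056 med z 0.0587 rect mm [508.3  84.7] [ 94.9 249.4] 4.9
board plane z=ax+by+c [ 0.0054 -0.0399  0.0592]
knob 284 med z 0.1019 rect mm [493.7 248.1] [36.2 36.1] 57.4
frame 1967 med z 0.0133 rect mm [505.2 104.2] [119.5 338.9] 4.9
jar 531 med z 0.1024 rect mm [ 465.3 -112.9] [ 41.4 365.7] 79.9
tub 947 med z 0.0696 rect mm [ 476.9 -135.8] [ 70. 399.] 58.2
tin 1148 med z 0.0543 rect mm [ 453.3 -222.9] [ 74.6 456.3] 54.6
scoop 914 med z 0.0269 rect mm [ 332.7 -162.8] [128.6 181.9] 58.4
jam 832 med z 0.0839 rect mm [ 299.  -193.7] [265.   55.8] 86.7
[[ 0.94   0.34  -0.001]
 [ 0.34  -0.94   0.001]
 [-0.    -0.001 -1.   ]]
```

Emit:
apply_moves --rows '[{"gripper": 1, "linear": [0, 0, 0], "delta_rot": [0, 0, -0.114]}, {"gripper": 1, "linear": [0, 0, 0], "delta_rot": [0, 0, -0.114]}, {"gripper": 1, "linear": [0, 0, 0], "delta_rot": [0, 0, -0.114]}, {"gripper": 1, "linear": [0, 0, 0], "delta_rot": [0, 0, -0.114]}, {"gripper": 1, "linear": [0, 0, 0], "delta_rot": [0, 0, -0.114]}, {"gripper": 1, "linear": [0, 0, 0], "delta_rot": [0, 0, -0.114]}, {"gripper": 1, "linear": [0, 0, 0], "delta_rot": [0, 0, -0.114]}, {"gripper": 1, "linear": [0, 0, 0], "delta_rot": [0, 0, -0.114]}, {"gripper": 1, "linear": [0, 0, 0], "delta_rot": [0, 0, -0.114]}, {"gripper": 1, "linear": [0, 0, 0], "delta_rot": [0, 0, -0.114]}]'

```text
time: 0.93
tcp_pos: [0.2122, -0.5875, 0.1978]
eef_rot: [0.734, 0.679, 0.0, -0.0]
force: [-0.6, -0.2, 0.6]
gripper_width: 0.0854
```

```bash
cat >> h.py <<'E'
def go(target,yang,tag=""):
    s=sensors.observe(); M=R.from_quat(s['eef_rot']).as_matrix(); d=M.T@(np.array(target)-s['tcp_pos'])
    a=np.degrees(np.arctan2(M[1,1],M[0,1])); w=(yang-a+90)%180-90
    print(tag,"t %.2f"%s['time'],"tcp",s['tcp_pos'].round(4),"ytool ang %.2f"%a,"tilt z",M[:,2].round(4),"F",s['force'].round(1),"w %.4f"%s['gripper_width'],"| tool delta",d.round(4),"rotz %.4f"%(-np.radians(w)),"q7 %.2f"%s['q'][6])
E
python3 -c "
from h import *
go([.25,-.35,.197],-4.7); go([.465,-.313,.15],-4.7)"
```

```text
t 0.93 tcp [ 0.2122 -0.5875  0.1978] ytool ang -4.50 tilt z [-4.e-04  8.e-04 -1.e+00] F [-0.6 -0.2  0.6] w 0.0854 | tool delta [0.2398 0.019  0.0009] rotz 0.0036 q7 0.96
 t 0.93 tcp [ 0.2122 -0.5875  0.1978] ytool ang -4.50 tilt z [-4.e-04  8.e-04 -1.e+00] F [-0.6 -0.2  0.6] w 0.0854 | tool delta [0.2935 0.2305 0.0479] rotz 0.0036 q7 0.96
```

Emit:
apply_moves --rows '[{"gripper": 1, "linear": [0.03, 0.002, 0], "delta_rot": [0, 0, 0]}, {"gripper": 1, "linear": [0.03, 0.002, 0], "delta_rot": [0, 0, 0]}, {"gripper": 1, "linear": [0.03, 0.002, 0], "delta_rot": [0, 0, 0]}, {"gripper": 1, "linear": [0.03, 0.002, 0], "delta_rot": [0, 0, 0]}, {"gripper": 1, "linear": [0.03, 0.002, 0], "delta_rot": [0, 0, 0]}, {"gripper": 1, "linear": [0.03, 0.002, 0], "delta_rot": [0, 0, 0]}, {"gripper": 1, "linear": [0.03, 0.002, 0], "delta_rot": [0, 0, 0]}, {"gripper": 1, "linear": [0.03, 0.002, 0], "delta_rot": [0, 0, 0]}, {"gripper": 1, "linear": [0.03, 0.002, 0], "delta_rot": [0, 0, 0]}, {"gripper": 1, "linear": [0.023, 0.002, 0], "delta_rot": [0, 0, 0]}]'

```text
time: 1.77
tcp_pos: [0.2567, -0.2951, 0.1979]
eef_rot: [0.736, 0.677, -0.0, -0.0]
force: [0.1, 0.2, 0.6]
gripper_width: 0.0855
```

Emit:
apply_moves --rows '[{"gripper": 1, "linear": [0, 0.021, 0.005], "delta_rot": [0, 0, 0]}, {"gripper": 1, "linear": [0, 0.021, 0.005], "delta_rot": [0, 0, 0]}, {"gripper": 1, "linear": [0, 0.021, 0.005], "delta_rot": [0, 0, 0]}, {"gripper": 1, "linear": [0, 0.021, 0.005], "delta_rot": [0, 0, 0]}, {"gripper": 1, "linear": [0, 0.021, 0.005], "delta_rot": [0, 0, 0]}, {"gripper": 1, "linear": [0, 0.021, 0.005], "delta_rot": [0, 0, 0]}, {"gripper": 1, "linear": [0, 0.021, 0.005], "delta_rot": [0, 0, 0]}, {"gripper": 1, "linear": [0, 0.021, 0.005], "delta_rot": [0, 0, 0]}, {"gripper": 1, "linear": [0, 0.021, 0.005], "delta_rot": [0, 0, 0]}, {"gripper": 1, "linear": [0, 0.021, 0.003], "delta_rot": [0, 0, 0]}]'

```text
time: 2.6
tcp_pos: [0.4667, -0.315, 0.1492]
eef_rot: [0.736, 0.677, -0.0, -0.001]
force: [0.1, 0.1, 0.3]
gripper_width: 0.0858
```

```bash
python3 -c "
from h import *
go([.465,-.313,.01],-4.7)
c=camera('wrist'); save('w1.png',c['color']); P=cloud(c); np.save('w.npy',P)
m=((P[...,2]>.028)&(P[...,2]<.045)&(np.hypot(P[...,0]-.465,P[...,1]+.313)<.09)).astype(np.uint8)
k,l,st,ce=cv2.connectedComponentsWithStats(m); i=1+np.argmax(st[1:,4]); p=P[l==i]
print(len(p),np.median(p[:,2]),cv2.minAreaRect(p[:,:2].astype(np.float32)*1000),ce[i])
"
```

```text
t 2.60 tcp [ 0.4667 -0.315   0.1492] ytool ang -4.83 tilt z [-1.3e-03  7.0e-04 -1.0e+00] F [0.1 0.1 0.3] w 0.0858 | tool delta [ 0.0018 -0.0016  0.1392] rotz -0.0022 q7 0.23
6680 0.036336167425666144 ((466.4912414550781, -314.6831970214844), (139.9465789794922, 25.154611587524414), 85.20117950439453) [323.3008982  211.83173653]
```

View pics/w1.png

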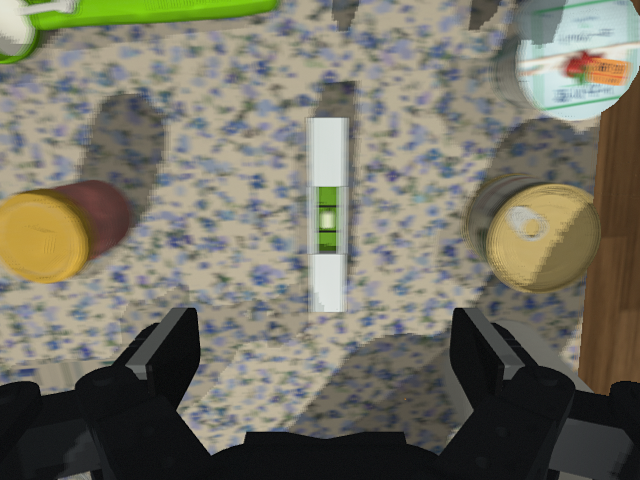

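The wrist view shows the level upright in the picture at (327,215), the bubble centred, and nothing near the fingers' path. Its centre agrees with the TCP to within 1 mm, so I go straight down.

Emit:
apply_moves --rows '[{"gripper": 1, "linear": [0, 0, 0.025], "delta_rot": [0, 0, 0]}, {"gripper": 1, "linear": [0, 0, 0.025], "delta_rot": [0, 0, 0]}, {"gripper": 1, "linear": [0, 0, 0.025], "delta_rot": [0, 0, 0]}, {"gripper": 1, "linear": [0, 0, 0.025], "delta_rot": [0, 0, 0]}, {"gripper": 1, "linear": [0, 0, 0.02], "delta_rot": [0, 0, 0]}, {"gripper": 1, "linear": [0, 0, 0.012], "delta_rot": [0, 0, 0]}, {"gripper": 1, "linear": [0, 0, 0.007], "delta_rot": [0, 0, 0]}, {"gripper": 1, "linear": [0, 0, 0], "delta_rot": [0, 0, 0]}, {"gripper": -1, "linear": [0, 0, 0], "delta_rot": [0, 0, 0]}, {"gripper": -1, "linear": [0, 0, 0], "delta_rot": [0, 0, 0]}]'

```text
time: 3.48
tcp_pos: [0.4671, -0.3156, 0.0124]
eef_rot: [0.736, 0.677, 0.0, 0.001]
force: [-0.5, 0.6, 0.5]
gripper_width: 0.0639
```

Emit:
apply_moves --rows '[{"gripper": -1, "linear": [0, 0, 0], "delta_rot": [0, 0, 0]}, {"gripper": -1, "linear": [0, 0, 0], "delta_rot": [0, 0, 0]}, {"gripper": -1, "linear": [0, 0, 0], "delta_rot": [0, 0, 0]}, {"gripper": -1, "linear": [0, 0, 0], "delta_rot": [0, 0, 0]}, {"gripper": -1, "linear": [0, 0, 0], "delta_rot": [0, 0, 0]}, {"gripper": -1, "linear": [0, 0, 0], "delta_rot": [0, 0, 0]}]'

```text
time: 3.98
tcp_pos: [0.4662, -0.3152, 0.0113]
eef_rot: [0.736, 0.677, 0.0, 0.0]
force: [0.2, 0.5, 1.1]
gripper_width: -0.0
```

Fully shut: the grasp missed. Looking.

```bash
python3 -c "
from h import *
go([.465,-.313,.01],-4.7)
c=camera('wrist'); t=camera('scene'); save('w2.png',np.hstack([cv2.resize(c['color'],(400,300)),cv2.resize(t['color'][80:320,220:540],(400,300))]))
print(c['origin'],rot(c).round(3))
"
```

```text
t 3.98 tcp [ 0.4662 -0.3152  0.0113] ytool ang -4.82 tilt z [ 1.e-04 -1.e-04 -1.e+00] F [0.2 0.5 1.1] w -0.0000 | tool delta [ 0.0021 -0.0014  0.0013] rotz -0.0021 q7 0.14
[ 0.47262544 -0.24754759  0.18749116] [[ 0.996 -0.082 -0.022]
 [-0.085 -0.959 -0.272]
 [ 0.001  0.273 -0.962]]
```

View pics/w2.png

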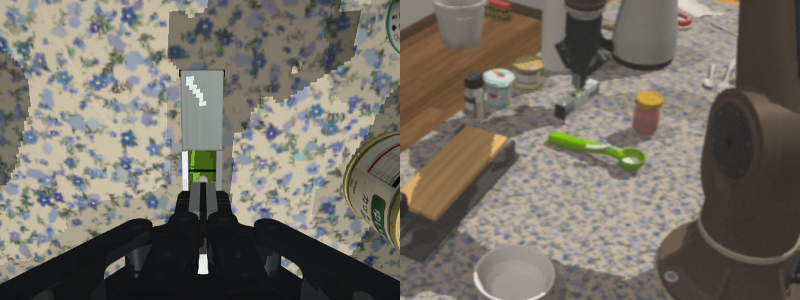

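The wrist picture shows the level still lying there (vial near (200,160)) with the fingers over it. I'll check their depth.

```bash
python3 -c "
from h import *
c=camera('wrist'); P=cloud(c); s=sensors.observe(); M=R.from_quat(s['eef_rot']).as_matrix()
Q=(P-s['tcp_pos'])@M   # tool frame
for v in range(230,480,20): print(v,[tuple((Q[v,u]*1000).round().astype(int)) for u in (280,295,305,318,325,332,345,360)])
"
```

```text
230 [(np.int64(20), np.int64(-19), np.int64(10)), (np.int64(29), np.int64(-10), np.int64(-26)), (np.int64(29), np.int64(-6), np.int64(-25)), (np.int64(29), np.int64(-2), np.int64(-26)), (np.int64(29), np.int64(1), np.int64(-25)), (np.int64(30), np.int64(4), np.int64(-27)), (np.int64(29), np.int64(8), np.int64(-25)), (np.int64(20), np.int64(17), np.int64(10))]
250 [(np.int64(11), np.int64(-20), np.int64(10)), (np.int64(22), np.int64(-10), np.int64(-26)), (np.int64(19), np.int64(-7), np.int64(-18)), (np.int64(19), np.int64(-2), np.int64(-18)), (np.int64(19), np.int64(1), np.int64(-18)), (np.int64(20), np.int64(4), np.int64(-20)), (np.int64(19), np.int64(9), np.int64(-18)), (np.int64(10), np.int64(17), np.int64(12))]
270 [(np.int64(1), np.int64(-20), np.int64(11)), (np.int64(14), np.int64(-10), np.int64(-25)), (np.int64(11), np.int64(-7), np.int64(-18)), (np.int64(11), np.int64(-2), np.int64(-18)), (np.int64(11), np.int64(1), np.int64(-19)), (np.int64(11), np.int64(4), np.int64(-19)), (np.int64(11), np.int64(9), np.int64(-19)), (np.int64(0), np.int64(17), np.int64(11))]
290 [(np.int64(-
[... 2914 characters left out ...]
 np.int64(-118)), (np.int64(12), np.int64(-5), np.int64(-114)), (np.int64(9), np.int64(-3), np.int64(-112)), (np.int64(10), np.int64(0), np.int64(-112)), (np.int64(10), np.int64(1), np.int64(-112)), (np.int64(10), np.int64(2), np.int64(-112)), (np.int64(10), np.int64(4), np.int64(-112)), (np.int64(16), np.int64(6), np.int64(-119))]
470 [(np.int64(16), np.int64(-6), np.int64(-123)), (np.int64(11), np.int64(-4), np.int64(-118)), (np.int64(10), np.int64(-3), np.int64(-117)), (np.int64(10), np.int64(0), np.int64(-117)), (np.int64(9), np.int64(1), np.int64(-116)), (np.int64(10), np.int64(2), np.int64(-117)), (np.int64(10), np.int64(4), np.int64(-117)), (np.int64(13), np.int64(7), np.int64(-120))]
```

```bash
python3 -c "
from h import *
P=np.load('w.npy'); M=R.from_quat([.736,.677,0,-.001]).as_matrix(); Q=(P-[.4667,-.315,.1492])@M*1000
m=(Q[...,2]<60)&(Q[...,2]>-150)&(abs(Q[...,0])<25)&(abs(Q[...,1])<70)
for sgn in(1,-1):
    q=Q[m&(Q[...,1]*sgn>0)]; o=np.argsort(-q[:,2])[:2000:200]; print('open',q[o].round(0).tolist())
s=sensors.observe(); c=camera('scene'); S=(cloud(c)-s['tcp_pos'])@R.from_quat(s['eef_rot']).as_matrix()*1000
v,u=np.nonzero((abs(S[...,0])<90)&(abs(S[...,1])<60)&(S[...,2]<5)&(S[...,2]>-130)); print(u.min(),u.max(),v.min(),v.max())
uc=(u.min()+u.max())//2
for vv in range(v.min(),v.max(),4): print(vv,[S[vv,k].round().astype(int).tolist() for k in range(uc-20,uc+21,8)])
im=c['color'][v.min()-15:v.max()+15,u.min()-20:u.max()+20]; print(im.shape); save('s3.png',cv2.resize(im,None,fx=5,fy=5))
"
```

```text
open [[-4.0, 44.0, -46.0], [-3.0, 43.0, -51.0], [-2.0, 43.0, -53.0], [-0.0, 43.0, -55.0], [-11.0, 43.0, -57.0], [8.0, 43.0, -58.0], [6.0, 57.0, -60.0], [6.0, 55.0, -62.0], [6.0, 43.0, -63.0], [-1.0, 44.0, -65.0]]
open [[-4.0, -42.0, -46.0], [8.0, -42.0, -51.0], [8.0, -42.0, -53.0], [-4.0, -42.0, -55.0], [10.0, -44.0, -57.0], [2.0, -42.0, -58.0], [10.0, -46.0, -60.0], [10.0, -45.0, -62.0], [-5.0, -42.0, -63.0], [10.0, -48.0, -65.0]]
343 386 112 174
112 [[-97, 131, -72], [8, 35, -141], [39, -9, -166], [29, -27, -168], [3, -35, -160], [-234, 73, -38]]
116 [[15, 55, -126], [7, 35, -129], [11, 7, -139], [11, -17, -147], [4, -38, -150], [-224, 65, -31]]
120 [[-97, 129, -47], [0, 39, -113], [11, 6, -128], [15, -21, -138], [6, -39, -140], [-273, 91, 10]]
124 [[-92, 126, -36], [7, 33, -106], [12, 5, -117], [11, -19, -124], [7, -41, -130], [-15, -53, -125]]
128 [[-100, 130, -18], [14, 28, -98], [11, 4, -105], [10, -20, -112], [13, -46, -122], [1, -63, -123]]
132 [[-90, 122, -12], [16, 26, -88], [9, 5, -92], [-10, -9, -89], [9, -45, -109], [-206, 50, 12]]
136 [[-100, 129, 8], [-116, 110, 8], [1
[... 224 characters left out ...]
-8, -29], [-139, 9, 11]]
148 [[-41, 87, 9], [-60, 71, 11], [12, -1, -46], [-34, 1, -25], [-52, -15, -23], [-115, -6, 9]]
152 [[-23, 74, 9], [-40, 57, 11], [-1, 6, -25], [-19, -9, -22], [-56, -14, -7], [-97, -17, 10]]
156 [[-5, 61, 10], [33, 10, -26], [8, -1, -19], [-16, -12, -12], [-62, -12, 9], [-76, -30, 9]]
160 [[9, 51, 13], [49, -1, -25], [26, -13, -19], [-15, -14, 0], [-38, -26, 6], [-59, -41, 10]]
164 [[70, 10, -18], [68, -14, -27], [24, -12, -5], [-10, -18, 9], [-27, -34, 11], [-39, -53, 9]]
168 [[69, 10, -5], [66, -14, -13], [21, -12, 10], [6, -29, 10], [-8, -46, 10], [-21, -64, 10]]
172 [[69, 9, 7], [65, -14, 0], [37, -22, 11], [23, -40, 11], [11, -58, 9], [-6, -74, 11]]
(92, 83, 3)
```

View pics/s3.png

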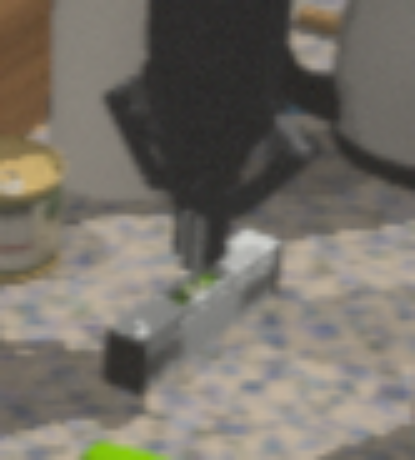

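The wrist and scene views both put the real fingertips well above the level: about 46 mm (open) and 33 mm (shut) behind the reported TCP. The fingers closed on air above the bar and the level hasn't moved. I'll allow for that 33 mm, open, and go lower while watching the force.

Emit:
apply_moves --rows '[{"gripper": 1, "linear": [0, 0, 0], "delta_rot": [0, 0, 0]}, {"gripper": 1, "linear": [0, 0, 0], "delta_rot": [0, 0, 0]}, {"gripper": 1, "linear": [0, 0, 0], "delta_rot": [0, 0, 0]}, {"gripper": 1, "linear": [0, 0, 0], "delta_rot": [0, 0, 0]}, {"gripper": 1, "linear": [0, 0, 0], "delta_rot": [0, 0, 0]}, {"gripper": 1, "linear": [0, 0, 0], "delta_rot": [0, 0, 0]}, {"gripper": 1, "linear": [0, 0, 0.01], "delta_rot": [0, 0, 0]}, {"gripper": 1, "linear": [0, 0, 0.01], "delta_rot": [0, 0, 0]}, {"gripper": 1, "linear": [0, 0, 0.006], "delta_rot": [0, 0, 0]}, {"gripper": 1, "linear": [0, 0, 0.005], "delta_rot": [0, 0, 0]}]'

```text
time: 5.02
tcp_pos: [0.4655, -0.3147, -0.0213]
eef_rot: [0.736, 0.677, -0.0, -0.001]
force: [0.6, 0.8, 1.2]
gripper_width: 0.085
```

Emit:
apply_moves --rows '[{"gripper": 1, "linear": [0, 0, 0], "delta_rot": [0, 0, 0]}, {"gripper": -1, "linear": [0, 0, 0], "delta_rot": [0, 0, 0]}, {"gripper": -1, "linear": [0, 0, 0], "delta_rot": [0, 0, 0]}, {"gripper": -1, "linear": [0, 0, 0], "delta_rot": [0, 0, 0]}, {"gripper": -1, "linear": [0, 0, 0], "delta_rot": [0, 0, 0]}, {"gripper": -1, "linear": [0, 0, 0], "delta_rot": [0, 0, 0]}, {"gripper": -1, "linear": [0, 0, 0], "delta_rot": [0, 0, 0]}, {"gripper": -1, "linear": [0, 0, 0], "delta_rot": [0, 0, 0]}]'

```text
time: 5.68
tcp_pos: [0.4664, -0.3153, -0.0193]
eef_rot: [0.736, 0.677, 0.0, 0.0]
force: [-1.0, 1.2, 6.2]
gripper_width: 0.0228
```

Emit:
apply_moves --rows '[{"gripper": -1, "linear": [0, 0, -0.01], "delta_rot": [0, 0, 0]}, {"gripper": -1, "linear": [0, 0, -0.02], "delta_rot": [0, 0, 0]}, {"gripper": -1, "linear": [0, 0, -0.03], "delta_rot": [0, 0, 0]}, {"gripper": -1, "linear": [0, 0, -0.03], "delta_rot": [0, 0, 0]}, {"gripper": -1, "linear": [0, 0, -0.03], "delta_rot": [0, 0, 0]}, {"gripper": -1, "linear": [0, 0, -0.03], "delta_rot": [0, 0, 0]}, {"gripper": -1, "linear": [0, 0, -0.02], "delta_rot": [0, 0, 0]}, {"gripper": -1, "linear": [0, 0, 0], "delta_rot": [0, 0, 0]}]'

```text
time: 6.35
tcp_pos: [0.4685, -0.3161, 0.1552]
eef_rot: [0.736, 0.677, 0.001, 0.003]
force: [1.1, -1.1, -1.8]
gripper_width: 0.0228
```

```bash
python3 -c "
from h import *
go([.508,.085,.15],5)
"
```

```text
t 6.35 tcp [ 0.4685 -0.3161  0.1552] ytool ang -4.81 tilt z [ 0.0061 -0.0037 -1.    ] F [ 1.1 -1.1 -1.8] w 0.0228 | tool delta [0.403  0.0057 0.004 ] rotz -0.1712 q7 0.23
```

Emit:
apply_moves --rows '[{"gripper": -1, "linear": [0.02, 0, 0], "delta_rot": [0, 0, 0]}, {"gripper": -1, "linear": [0.03, 0, 0], "delta_rot": [0, 0, 0]}, {"gripper": -1, "linear": [0.03, 0.001, 0], "delta_rot": [0, 0, 0]}, {"gripper": -1, "linear": [0.03, 0.001, 0], "delta_rot": [0, 0, 0]}, {"gripper": -1, "linear": [0.03, 0.001, 0], "delta_rot": [0, 0, 0]}, {"gripper": -1, "linear": [0.03, 0, 0], "delta_rot": [0, 0, 0]}, {"gripper": -1, "linear": [0.03, 0.001, 0], "delta_rot": [0, 0, 0]}, {"gripper": -1, "linear": [0.03, 0, 0], "delta_rot": [0, 0, 0]}, {"gripper": -1, "linear": [0.03, 0.001, 0], "delta_rot": [0, 0, 0]}, {"gripper": -1, "linear": [0.03, 0, 0], "delta_rot": [0, 0, 0]}]'

```text
time: 7.18
tcp_pos: [0.4947, -0.0253, 0.1496]
eef_rot: [0.736, 0.677, -0.0, -0.0]
force: [0.9, 0.6, -2.3]
gripper_width: 0.023
```

Emit:
apply_moves --rows '[{"gripper": -1, "linear": [0.03, 0, 0], "delta_rot": [0, 0, 0]}, {"gripper": -1, "linear": [0.03, 0, 0], "delta_rot": [0, 0, 0]}, {"gripper": -1, "linear": [0.025, 0, 0], "delta_rot": [0, 0, 0]}, {"gripper": -1, "linear": [0.015, 0, 0], "delta_rot": [0, 0, 0]}, {"gripper": -1, "linear": [0.01, 0, 0], "delta_rot": [0, 0, -0.043]}, {"gripper": -1, "linear": [0, 0, 0], "delta_rot": [0, 0, -0.043]}, {"gripper": -1, "linear": [0, 0, 0], "delta_rot": [0, 0, -0.043]}, {"gripper": -1, "linear": [0, 0, 0], "delta_rot": [0, 0, -0.043]}, {"gripper": -1, "linear": [0, 0, 0], "delta_rot": [0, -0.04, 0]}, {"gripper": -1, "linear": [0, 0, 0], "delta_rot": [0, 0, 0]}]'

```text
time: 8.02
tcp_pos: [0.5042, 0.0832, 0.1498]
eef_rot: [0.674, 0.738, -0.014, 0.015]
force: [0.6, 0.6, -2.9]
gripper_width: 0.023
```

```bash
python3 -c "
from h import *
go([.508,.085,.05],5)
print(R.from_quat(sensors.observe()['eef_rot']).as_matrix().round(3))
c=camera('wrist'); save('w4.png',c['color']); P=cloud(c)
b=P[(P[...,2]>.05)&(P[...,2]<.068)&(abs(P[...,0]-.508)<.06)&(abs(P[...,1]-.085)<.14)]
print(len(b),b.min(0),b.max(0),np.linalg.lstsq(np.c_[b[:,0]-.508,b[:,1]-.085,np.ones(len(b))],b[:,2],rcond=None)[0])
s=sensors.observe(); Q=(P-s['tcp_pos'])@R.from_quat(s['eef_rot']).as_matrix()*1000
q=Q[(Q[...,2]<0)&(Q[...,2]>-34)&(abs(Q[...,0])<90)&(abs(Q[...,1])<30)]; print('level in tool',q.min(0).round(),q.max(0).round(),np.median(q,0).round())
"
```

```text
t 8.02 tcp [0.5042 0.0832 0.1498] ytool ang 5.19 tilt z [ 0.0027 -0.0413 -0.9991] F [ 0.6  0.6 -2.9] w 0.0230 | tool delta [0.0056 0.0041 0.0996] rotz 0.0034 q7 -0.47
[[-0.09   0.996  0.003]
 [ 0.995  0.091 -0.041]
 [-0.041 -0.001 -0.999]]
27477 [ 0.45328335 -0.03698799  0.05011488] [0.56156891 0.21173713 0.06584729] [ 0.00441999 -0.04273957  0.0596523 ]Traceback (most recent call last):
  File "<string>", line 9, in <module>
    q=Q[(Q[...,2]<0)&(Q[...,2]>-34)&(abs(Q[...,0])<90)&(abs(Q[...,1])<30)]; print('level in tool',q.min(0).round(),q.max(0).round(),np.median(q,0).round())
                                                                                                  ~~~~~^^^
    return umr_minimum(a, axis, None, out, keepdims, initial, where)
ValueError: zero-size array to reduction operation minimum which has no identity
```

View pics/w4.png

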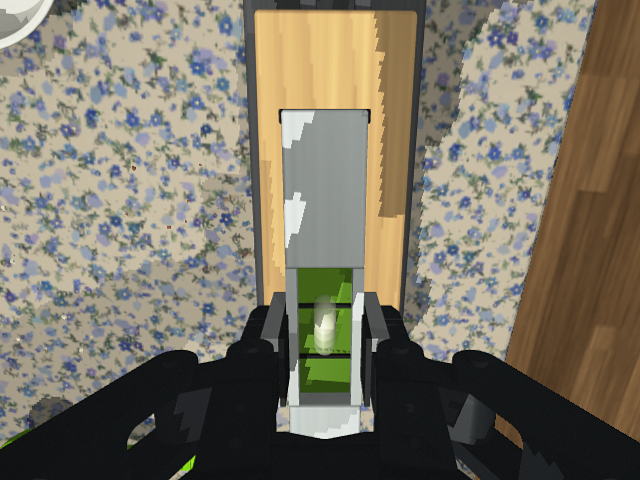

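The wrist view shows the level held squarely over the board with the bubble readable at about (325,325) between lines at rows 305 and 355. Lowering now.

Emit:
apply_moves --rows '[{"gripper": -1, "linear": [0.006, 0.004, 0.02], "delta_rot": [0, 0, 0]}, {"gripper": -1, "linear": [0, 0, 0.025], "delta_rot": [0, 0, 0]}, {"gripper": -1, "linear": [0, 0, 0.025], "delta_rot": [0, 0, 0]}, {"gripper": -1, "linear": [0, 0, 0.018], "delta_rot": [0, 0, 0]}, {"gripper": -1, "linear": [0, 0, 0.01], "delta_rot": [0, 0, 0]}, {"gripper": -1, "linear": [0, 0, 0.005], "delta_rot": [0, 0, 0]}, {"gripper": -1, "linear": [0, 0, 0], "delta_rot": [0, 0, 0]}, {"gripper": -1, "linear": [0, 0, 0], "delta_rot": [0, 0, 0]}]'

```text
time: 8.73
tcp_pos: [0.5091, 0.0853, 0.0477]
eef_rot: [0.675, 0.737, -0.013, 0.015]
force: [-0.1, -0.0, -2.4]
gripper_width: 0.023
```

Emit:
apply_moves --rows '[{"gripper": -1, "linear": [0, 0, 0.002], "delta_rot": [0, 0, 0]}, {"gripper": -1, "linear": [0, 0, 0.0], "delta_rot": [0, 0, 0]}]'

```text
time: 8.9
tcp_pos: [0.5093, 0.0853, 0.0458]
eef_rot: [0.675, 0.737, -0.013, 0.015]
force: [0.1, 0.2, -2.6]
gripper_width: 0.0227
```

Emit:
apply_moves --rows '[{"gripper": -1, "linear": [0, 0, 0.002], "delta_rot": [0, 0, 0]}, {"gripper": -1, "linear": [0, 0, 0.0015], "delta_rot": [0, 0, 0]}, {"gripper": -1, "linear": [0, 0, 0], "delta_rot": [0, 0, 0]}]'

```text
time: 9.15
tcp_pos: [0.5086, 0.0849, 0.0415]
eef_rot: [0.675, 0.737, -0.014, 0.015]
force: [-0.6, -0.8, -2.5]
gripper_width: 0.0228
```

Emit:
apply_moves --rows '[{"gripper": -1, "linear": [0, 0, 0.001], "delta_rot": [0, 0, 0]}, {"gripper": -1, "linear": [0, 0, 0], "delta_rot": [0, 0, 0]}]'

```text
time: 9.32
tcp_pos: [0.5086, 0.0849, 0.0404]
eef_rot: [0.675, 0.737, -0.014, 0.015]
force: [0.1, 0.5, -3.2]
gripper_width: 0.023
```

Emit:
apply_moves --rows '[{"gripper": -1, "linear": [0, 0, 0.001], "delta_rot": [0, 0, 0]}, {"gripper": -1, "linear": [0, 0, 0], "delta_rot": [0, 0, 0]}]'

```text
time: 9.48
tcp_pos: [0.5087, 0.085, 0.0398]
eef_rot: [0.675, 0.737, -0.013, 0.015]
force: [-1.1, 0.9, 1.9]
gripper_width: 0.0228
```

Contact is felt (−2.5 to +1.9 N). Releasing and lifting.

Emit:
apply_moves --rows '[{"gripper": 1, "linear": [0, 0, 0], "delta_rot": [0, 0, 0]}, {"gripper": 1, "linear": [0, 0, 0], "delta_rot": [0, 0, 0]}, {"gripper": 1, "linear": [0, 0, 0], "delta_rot": [0, 0, 0]}, {"gripper": 1, "linear": [0, 0, 0], "delta_rot": [0, 0, 0]}, {"gripper": 1, "linear": [0, 0, 0], "delta_rot": [0, 0, 0]}, {"gripper": 1, "linear": [0, 0, -0.01], "delta_rot": [0, 0, 0]}, {"gripper": 1, "linear": [0, 0, -0.025], "delta_rot": [0, 0, 0]}, {"gripper": 1, "linear": [0, 0, -0.025], "delta_rot": [0, 0, 0]}, {"gripper": 1, "linear": [0, 0, -0.02], "delta_rot": [0, 0.04, 0]}, {"gripper": 1, "linear": [0, 0, 0], "delta_rot": [0, 0, 0]}]'

```text
time: 10.32
tcp_pos: [0.5109, 0.0883, 0.1239]
eef_rot: [0.676, 0.737, 0.003, 0.001]
force: [-0.0, -0.4, -0.7]
gripper_width: 0.0857
```

Emit:
apply_moves --rows '[{"gripper": 1, "linear": [0, 0, 0], "delta_rot": [0, 0, 0]}, {"gripper": 1, "linear": [0, 0, 0], "delta_rot": [0, 0, 0]}, {"gripper": 1, "linear": [0, 0, 0], "delta_rot": [0, 0, 0]}]'

```text
time: 10.57
tcp_pos: [0.5077, 0.088, 0.1189]
eef_rot: [0.675, 0.738, -0.001, -0.0]
force: [0.3, -0.3, 0.5]
gripper_width: 0.0852
```

```bash
cat > bub.py <<'E'
from h import *
import sys
def lvl(name="wrist",tag=None):
    c=camera(name); P=cloud(c)
    if tag: save(tag,c["color"])
    hsv=cv2.cvtColor(c["color"],cv2.COLOR_RGB2HSV)
    near=(abs(P[...,0]-.509)<.06)&(abs(P[...,1]-.085)<.09)&(P[...,2]>.07)
    g=near&(hsv[...,0]>35)&(hsv[...,0]<75)&(hsv[...,1]>120)
    top=near&(P[...,2]>.085)&(P[...,2]<.108)&(hsv[...,1]<60)
    p=P[top]; 
    pg=P[g]; print("green",len(pg),pg.mean(0).round(4),"y range",pg[:,1].min().round(4),pg[:,1].max().round(4))
    m=(top|g).astype(np.uint8); k,l,st,ce=cv2.connectedComponentsWithStats(m); i=1+np.argmax(st[1:,4]); q=P[l==i]
    print("level rect",cv2.minAreaRect(q[:,:2].astype(np.float32)*1000))
    return c,P
if __name__=="__main__":
    lvl("wrist",sys.argv[1]); go([.4937,.2481,.045],5)
E
python3 bub.py w5.png; python3 -c "
from h import *
c=camera('top'); P=cloud(c); z=P[...,2]
m=np.zeros(z.shape,np.uint8); m[195:235,155:190]=((z>.09)&(z<.115))[195:235,155:190]
p=P[m>0]; print('knob',len(p),cv2.minEnclosingCircle(p[:,:2].astype(np.float32)*1000),p[:,2].mean())
"
```

```text
green 2451 [0.5089 0.0896 0.0897] y range 0.0634 0.1557
level rect ((508.9627380371094, 88.15771484375), (24.43315315246582, 139.62400817871094), 5.138411045074463)
 t 10.62 tcp [0.5076 0.0882 0.1187] ytool ang 5.07 tilt z [-1.5e-03 -5.0e-04 -1.0e+00] F [ 0.4 -0.  -0.7] w 0.0856 | tool delta [0.1606 0.0004 0.0737] rotz 0.0012 q7 -0.46
knob 285 ((494.3340148925781, 247.9261474609375), 19.204668045043945) 0.10132772558667637
```

View pics/w5.png

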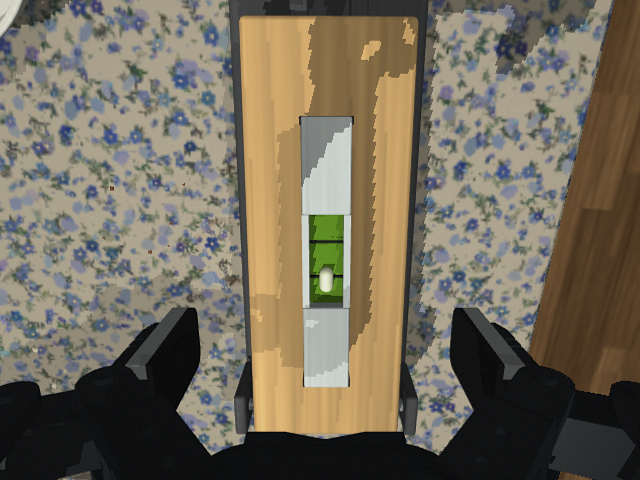

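Released. The level sits at (509,88) mm, parallel to the shelf. The bubble is at row 279 against a mid-line of 258, about 10.5 mm or 0.042 rad, so the knob needs about 1.05 rad clockwise. Next the knob, pre-rotated by −0.52.

Emit:
apply_moves --rows '[{"gripper": 1, "linear": [0.03, 0, 0], "delta_rot": [0, 0, 0]}, {"gripper": 1, "linear": [0.035, 0, 0], "delta_rot": [0, 0, 0]}, {"gripper": 1, "linear": [0.035, 0, 0], "delta_rot": [0, 0, 0]}, {"gripper": 1, "linear": [0.035, 0, 0], "delta_rot": [0, 0, 0]}, {"gripper": 1, "linear": [0.026, 0, 0], "delta_rot": [0, 0, 0]}, {"gripper": 1, "linear": [0, 0, 0], "delta_rot": [0, 0, -0.104]}, {"gripper": 1, "linear": [0, 0, 0], "delta_rot": [0, 0, -0.104]}, {"gripper": 1, "linear": [0, 0, 0], "delta_rot": [0, 0, -0.104]}, {"gripper": 1, "linear": [0, 0, 0], "delta_rot": [0, 0, -0.104]}, {"gripper": 1, "linear": [0, 0, 0], "delta_rot": [0, 0, -0.104]}]'

```text
time: 11.5
tcp_pos: [0.4937, 0.2487, 0.1188]
eef_rot: [0.46, 0.888, -0.001, -0.0]
force: [0.7, -0.1, -0.4]
gripper_width: 0.0854
```

Emit:
apply_moves --rows '[{"gripper": 1, "linear": [0, 0, 0], "delta_rot": [0, 0, 0]}, {"gripper": 1, "linear": [0, 0, 0], "delta_rot": [0, 0, 0]}]'

```text
time: 11.67
tcp_pos: [0.4938, 0.2485, 0.1189]
eef_rot: [0.464, 0.886, -0.0, -0.001]
force: [0.5, -0.4, -0.1]
gripper_width: 0.0854
```

```bash
python3 -c "
from h import *
c=camera('wrist'); P=cloud(c)
p=P[(P[...,2]>.09)&(P[...,2]<.11)&(np.hypot(P[...,0]-.494,P[...,1]-.248)<.03)]
k=cv2.minEnclosingCircle(p[:,:2].astype(np.float32)*1000); print(len(p),k,np.median(p[:,2]))
go([k[0][0]/1e3,k[0][1]/1e3,.045],35)
s=sensors.observe(); Q=(P-s['tcp_pos'])@R.from_quat(s['eef_rot']).as_matrix()*1000
# anything high inside the finger sweep
m=(np.hypot(Q[...,0],Q[...,1])<62)&(P[...,2]>.068)&(Q[...,2]>-40); print('obst',P[m].min(0),P[m].max(0))
"
```

```text
4552 ((496.30419921875, 247.65846252441406), 19.198448181152344) 0.1037080922070511
 t 11.72 tcp [0.4939 0.2485 0.119 ] ytool ang 34.64 tilt z [-9.e-04 -2.e-04 -1.e+00] F [-0.3  0.7 -0.2] w 0.0851 | tool delta [-0.0021  0.0016  0.074 ] rotz -0.0064 q7 -0.32
obst [0.47710742 0.22855043 0.07464907] [0.51513169 0.26679378 0.10683381]
```

Emit:
apply_moves --rows '[{"gripper": 1, "linear": [-0.001, 0.001, 0.02], "delta_rot": [0, 0, 0]}, {"gripper": 1, "linear": [0, 0, 0.02], "delta_rot": [0, 0, 0]}, {"gripper": 1, "linear": [0, 0, 0.02], "delta_rot": [0, 0, 0]}, {"gripper": 1, "linear": [0, 0, 0.014], "delta_rot": [0, 0, 0]}, {"gripper": 1, "linear": [0, 0, 0], "delta_rot": [0, 0, 0]}, {"gripper": -1, "linear": [0, 0, 0], "delta_rot": [0, 0, 0]}, {"gripper": -1, "linear": [0, 0, 0], "delta_rot": [0, 0, 0]}, {"gripper": -1, "linear": [0, 0, 0], "delta_rot": [0, 0, 0]}, {"gripper": -1, "linear": [0, 0, 0], "delta_rot": [0, 0, 0]}, {"gripper": -1, "linear": [0, 0, 0], "delta_rot": [0, 0, 0]}]'

```text
time: 12.55
tcp_pos: [0.496, 0.2485, 0.0468]
eef_rot: [0.463, 0.886, 0.0, 0.001]
force: [-2.2, -1.5, 6.5]
gripper_width: 0.0341
```

Emit:
apply_moves --rows '[{"gripper": -1, "linear": [0, 0, 0], "delta_rot": [0, 0, 0]}, {"gripper": -1, "linear": [0, 0, 0], "delta_rot": [0, 0, 0]}]'

```text
time: 12.72
tcp_pos: [0.4961, 0.2484, 0.0468]
eef_rot: [0.463, 0.886, 0.0, 0.001]
force: [-2.9, -1.4, 8.3]
gripper_width: 0.0342
```

Emit:
apply_moves --rows '[{"gripper": -1, "linear": [0, 0, 0], "delta_rot": [0, 0, 0.1]}, {"gripper": -1, "linear": [0, 0, 0], "delta_rot": [0, 0, 0.1]}, {"gripper": -1, "linear": [0, 0, 0], "delta_rot": [0, 0, 0.1]}, {"gripper": -1, "linear": [0, 0, 0], "delta_rot": [0, 0, 0.1]}, {"gripper": -1, "linear": [0, 0, 0], "delta_rot": [0, 0, 0.1]}, {"gripper": -1, "linear": [0, 0, 0], "delta_rot": [0, 0, 0.1]}, {"gripper": -1, "linear": [0, 0, 0], "delta_rot": [0, 0, 0.1]}, {"gripper": -1, "linear": [0, 0, 0], "delta_rot": [0, 0, 0.1]}, {"gripper": -1, "linear": [0, 0, 0], "delta_rot": [0, 0, 0.1]}, {"gripper": -1, "linear": [0, 0, 0], "delta_rot": [0, 0, 0.1]}]'

```text
time: 13.55
tcp_pos: [0.4955, 0.2484, 0.0467]
eef_rot: [0.833, 0.554, 0.0, 0.0]
force: [-3.3, -2.3, 8.8]
gripper_width: 0.0343
```

Emit:
apply_moves --rows '[{"gripper": -1, "linear": [0, 0, 0], "delta_rot": [0, 0, 0.05]}, {"gripper": -1, "linear": [0, 0, 0], "delta_rot": [0, 0, 0]}, {"gripper": -1, "linear": [0, 0, 0], "delta_rot": [0, 0, 0]}, {"gripper": -1, "linear": [0, 0, 0], "delta_rot": [0, 0, 0]}, {"gripper": -1, "linear": [0, 0, 0], "delta_rot": [0, 0, 0]}, {"gripper": -1, "linear": [0, 0, 0], "delta_rot": [0, 0, 0]}]'

```text
time: 14.05
tcp_pos: [0.4955, 0.2484, 0.0468]
eef_rot: [0.845, 0.535, 0.0, 0.0]
force: [-4.9, -1.3, 8.9]
gripper_width: 0.034
```

```bash
python3 -c "
from h import *
go([.496,.248,.045],-25)
c=camera('top'); P=cloud(c); z=P[...,2]; m=np.zeros(z.shape,bool); m[180:245,190:322]=True
b=P[m&(z>.052)&(z<.072)]; b=b[b[:,1]<.2]
A=np.c_[b[:,0]-.508,b[:,1]-.085,np.ones(len(b))]; print(len(b),np.linalg.lstsq(A,b[:,2],rcond=None)[0])
c=camera('wrist'); print(c['vfov']); 
o=np.array(c['origin']); q=rot(c).T@(np.array([.509,.088,.098])-o); print('vial px',q[0]/q[2]*f(c)+c['cx'],q[1]/q[2]*f(c)+c['cy'])
"
```

```text
t 14.05 tcp [0.4955 0.2484 0.0468] ytool ang -25.36 tilt z [ 6.e-04  2.e-04 -1.e+00] F [-4.9 -1.3  8.9] w 0.0340 | tool delta [-0.0002  0.0006  0.0018] rotz -0.0063 q7 -1.27
4069 [0.0052797  0.00360024 0.06307792]
59.15702653980278
vial px 516.16392436743 636.2928012504528
```

By depth the board's slope went from −0.041 to about +0.004. Releasing the knob and going back over the level to read the bubble.

Emit:
apply_moves --rows '[{"gripper": 1, "linear": [0, 0, 0], "delta_rot": [0, 0, 0]}, {"gripper": 1, "linear": [0, 0, 0], "delta_rot": [0, 0, 0]}, {"gripper": 1, "linear": [0, 0, 0], "delta_rot": [0, 0, 0]}, {"gripper": 1, "linear": [0, 0, 0], "delta_rot": [0, 0, 0]}, {"gripper": 1, "linear": [0, 0, 0], "delta_rot": [0, 0, 0]}, {"gripper": 1, "linear": [0, 0, -0.02], "delta_rot": [0, 0, 0]}, {"gripper": 1, "linear": [0, 0, -0.03], "delta_rot": [0, 0, 0]}, {"gripper": 1, "linear": [0, 0, -0.024], "delta_rot": [0, 0, 0]}, {"gripper": 1, "linear": [0, 0, 0], "delta_rot": [0, 0, -0.106]}, {"gripper": 1, "linear": [0, 0, 0], "delta_rot": [0, 0, -0.106]}]'

```text
time: 14.98
tcp_pos: [0.4967, 0.249, 0.1213]
eef_rot: [0.782, 0.623, 0.002, 0.001]
force: [-0.6, -0.7, -0.5]
gripper_width: 0.0856
```

Emit:
apply_moves --rows '[{"gripper": 1, "linear": [0, 0, 0], "delta_rot": [0, 0, -0.106]}, {"gripper": 1, "linear": [0, 0, 0], "delta_rot": [0, 0, -0.106]}, {"gripper": 1, "linear": [0, 0, 0], "delta_rot": [0, 0, -0.106]}, {"gripper": 1, "linear": [-0.03, 0, 0], "delta_rot": [0, 0, 0]}, {"gripper": 1, "linear": [-0.035, 0, 0], "delta_rot": [0, 0, 0]}, {"gripper": 1, "linear": [-0.035, 0, 0], "delta_rot": [0, 0, 0]}, {"gripper": 1, "linear": [-0.035, 0, 0], "delta_rot": [0, 0, 0]}, {"gripper": 1, "linear": [-0.026, 0, 0], "delta_rot": [0, 0, 0]}, {"gripper": 1, "linear": [0, 0, 0], "delta_rot": [0, 0, 0]}, {"gripper": 1, "linear": [0, 0, 0], "delta_rot": [0, 0, 0]}]'

```text
time: 15.82
tcp_pos: [0.5099, 0.086, 0.1194]
eef_rot: [0.677, 0.736, -0.0, 0.0]
force: [0.3, 1.3, -0.0]
gripper_width: 0.0853
```

```bash
python3 bub.py w6.png; python3 -c "
import cv2; im=cv2.imread('pics/w6.png')[180:330,260:400]; cv2.imwrite('pics/w6c.png',cv2.resize(im,None,fx=4,fy=4,interpolation=cv2.INTER_NEAREST))"
```

```text
green 2459 [0.509  0.0866 0.0949] y range 0.062 0.1537
level rect ((509.2840576171875, 85.81348419189453), (24.621055603027344, 139.91543579101562), 5.111730098724365)
 t 15.87 tcp [0.5098 0.0879 0.1196] ytool ang 4.97 tilt z [ 2.e-04  4.e-04 -1.e+00] F [-0.3  0.4  0.1] w 0.0857 | tool delta [ 0.161  -0.0022  0.0746] rotz -0.0005 q7 -0.44
```

View pics/w6c.png

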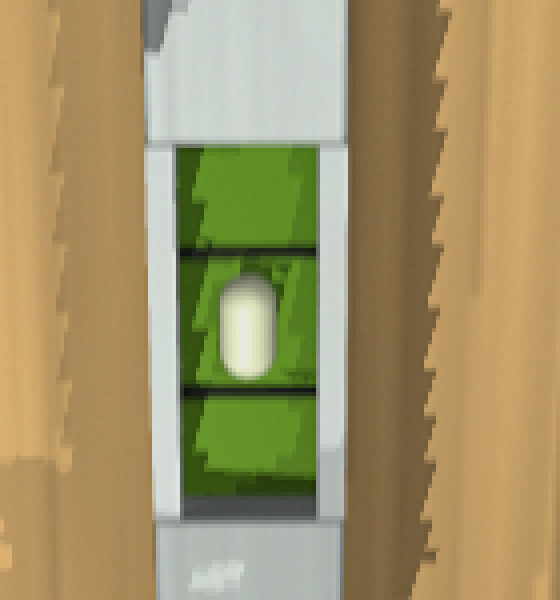

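The crop shows the bubble at rows 270–380 between lines at 253 and 392, so it is off by about 0.4 mm (≈0.002 rad): centred. Now I'll shut the fingers and press about 20 mm to the −y side of the middle, so the bubble stays visible.

Emit:
apply_moves --rows '[{"gripper": -1, "linear": [-0.02, -0.001, 0], "delta_rot": [0, 0, 0]}, {"gripper": -1, "linear": [0, 0, 0], "delta_rot": [0, 0, 0]}, {"gripper": -1, "linear": [0, 0, 0], "delta_rot": [0, 0, 0]}, {"gripper": -1, "linear": [0, 0, 0], "delta_rot": [0, 0, 0]}, {"gripper": -1, "linear": [0, 0, 0], "delta_rot": [0, 0, 0]}, {"gripper": -1, "linear": [0, 0, 0], "delta_rot": [0, 0, 0]}, {"gripper": -1, "linear": [0, 0, 0], "delta_rot": [0, 0, 0]}, {"gripper": -1, "linear": [0, 0, 0.02], "delta_rot": [0, 0, 0]}, {"gripper": -1, "linear": [0, 0, 0.015], "delta_rot": [0, 0, 0]}, {"gripper": -1, "linear": [0, 0, 0], "delta_rot": [0, 0, 0]}]'

```text
time: 16.7
tcp_pos: [0.5088, 0.0676, 0.0822]
eef_rot: [0.675, 0.738, -0.002, -0.001]
force: [-0.1, -0.4, 0.6]
gripper_width: -0.0001
```

Emit:
apply_moves --rows '[{"gripper": -1, "linear": [0, 0, 0.004], "delta_rot": [0, 0, 0]}, {"gripper": -1, "linear": [0, 0, 0.003], "delta_rot": [0, 0, 0]}, {"gripper": -1, "linear": [0, 0, 0], "delta_rot": [0, 0, 0]}, {"gripper": -1, "linear": [0, 0, 0], "delta_rot": [0, 0, 0]}]'

```text
time: 17.03
tcp_pos: [0.5108, 0.068, 0.078]
eef_rot: [0.675, 0.738, 0.0, 0.0]
force: [-0.0, 1.0, -0.6]
gripper_width: 0.0002
```

```bash
python3 -c "
from h import *
go([.509,.068,.065],5)
c=camera('wrist'); P=cloud(c); s=sensors.observe(); Q=(P-s['tcp_pos'])@R.from_quat(s['eef_rot']).as_matrix()*1000
q=Q[(abs(Q[...,0])<14)&(abs(Q[...,1])<14)&(Q[...,2]<-20)&(Q[...,2]>-70)]; h=np.histogram(q[:,2],bins=range(-70,-19,2)); print(dict(zip(h[1].tolist(),h[0].tolist())))
L=Q[(P[...,2]>.092)&(P[...,2]<.106)&(abs(Q[...,1])<9)&(Q[...,0]>40)&(Q[...,0]<85)]; print('level top in tool z',np.median(L[:,2]))
"
```

```text
t 17.03 tcp [0.5108 0.068  0.078 ] ytool ang 5.04 tilt z [ 7.e-04  0.e+00 -1.e+00] F [-0.   1.  -0.6] w 0.0002 | tool delta [ 0.0002 -0.0018  0.013 ] rotz 0.0007 q7 -0.44
{-70: 191, -68: 145, -66: 173, -64: 255, -62: 273, -60: 243, -58: 249, -56: 225, -54: 238, -52: 214, -50: 216, -48: 212, -46: 177, -44: 176, -42: 155, -40: 89, -38: 24, -36: 0, -34: 0, -32: 0, -30: 0, -28: 0, -26: 9, -24: 546, -22: 169}
level top in tool z -22.49753427243205
```

Emit:
apply_moves --rows '[{"gripper": -1, "linear": [0, -0.001, 0.004], "delta_rot": [0, 0, 0]}, {"gripper": -1, "linear": [0, 0, 0.004], "delta_rot": [0, 0, 0]}, {"gripper": -1, "linear": [0, 0, 0], "delta_rot": [0, 0, 0]}, {"gripper": -1, "linear": [0, 0, 0], "delta_rot": [0, 0, 0]}]'

```text
time: 17.42
tcp_pos: [0.5092, 0.0676, 0.0692]
eef_rot: [0.675, 0.738, -0.0, -0.0]
force: [0.7, 0.3, 0.3]
gripper_width: 0.0001
```

Emit:
apply_moves --rows '[{"gripper": -1, "linear": [0, 0, 0.001], "delta_rot": [0, 0, 0]}, {"gripper": -1, "linear": [0, 0, 0.001], "delta_rot": [0, 0, 0]}, {"gripper": -1, "linear": [0, 0, 0], "delta_rot": [0, 0, 0]}]'

```text
time: 17.67
tcp_pos: [0.5095, 0.0677, 0.0674]
eef_rot: [0.675, 0.737, -0.0, -0.0]
force: [0.1, -0.5, 0.0]
gripper_width: 0.0002
```

Emit:
apply_moves --rows '[{"gripper": -1, "linear": [0, 0, 0.001], "delta_rot": [0, 0, 0]}, {"gripper": -1, "linear": [0, 0, 0], "delta_rot": [0, 0, 0]}]'

```text
time: 17.83
tcp_pos: [0.5097, 0.0678, 0.0669]
eef_rot: [0.675, 0.737, 0.0, 0.0]
force: [-2.3, -0.3, 5.9]
gripper_width: 0.0001
```

Emit:
apply_moves --rows '[{"gripper": -1, "linear": [0, 0, 0.0004], "delta_rot": [0, 0, 0]}, {"gripper": -1, "linear": [0, 0, 0], "delta_rot": [0, 0, 0]}, {"gripper": -1, "linear": [0, 0, 0], "delta_rot": [0, 0, 0]}, {"gripper": -1, "linear": [0, 0, 0], "delta_rot": [0, 0, 0]}]'

```text
time: 18.17
tcp_pos: [0.5097, 0.0678, 0.0669]
eef_rot: [0.675, 0.737, 0.0, 0.0]
force: [-3.1, -0.3, 10.4]
gripper_width: -0.0004
```

Emit:
apply_moves --rows '[{"gripper": -1, "linear": [0, 0, 0], "delta_rot": [0, 0, 0]}, {"gripper": -1, "linear": [0, 0, 0], "delta_rot": [0, 0, 0]}, {"gripper": -1, "linear": [0, 0, 0], "delta_rot": [0, 0, 0]}, {"gripper": -1, "linear": [0, 0, 0], "delta_rot": [0, 0, 0]}, {"gripper": -1, "linear": [0, 0, 0], "delta_rot": [0, 0, 0]}, {"gripper": -1, "linear": [0, 0, 0], "delta_rot": [0, 0, 0]}, {"gripper": -1, "linear": [0, 0, 0], "delta_rot": [0, 0, 0]}, {"gripper": -1, "linear": [0, 0, 0], "delta_rot": [0, 0, 0]}]'

```text
time: 18.83
tcp_pos: [0.5097, 0.0678, 0.0669]
eef_rot: [0.675, 0.737, 0.0, 0.0]
force: [-2.3, -0.7, 9.7]
gripper_width: -0.0001
```

```bash
python3 bub.py w7.png; python3 -c "
import cv2; im=cv2.imread('pics/w7.png')[150:350,220:420]; cv2.imwrite('pics/w7c.png',cv2.resize(im,None,fx=3,fy=3,interpolation=cv2.INTER_NEAREST))"
```

```text
green 3487 [0.5086 0.0929 0.0943] y range 0.0673 0.1355
level rect ((506.656005859375, 111.69448852539062), (24.794147491455078, 88.05210876464844), 4.672530651092529)
 t 18.88 tcp [0.5097 0.0678 0.0669] ytool ang 5.04 tilt z [ 8.e-04 -3.e-04 -1.e+00] F [-3.1 -0.4 10.3] w -0.0002 | tool delta [ 1.81e-01 -1.00e-04  2.18e-02] rotz 0.0006 q7 -0.46
```

View pics/w7c.png

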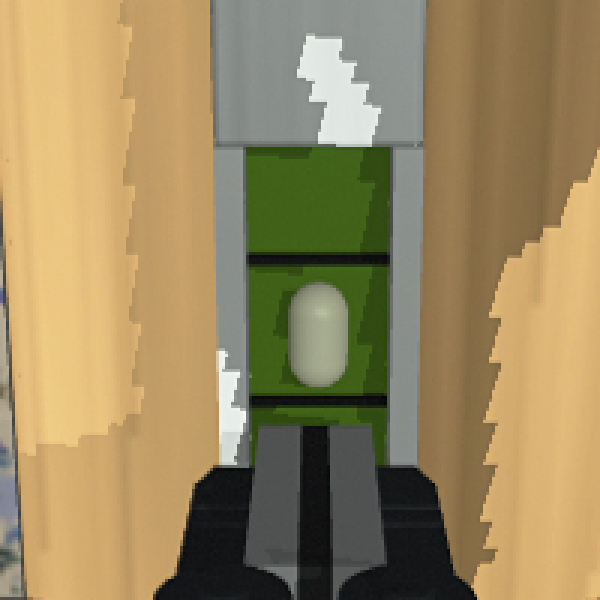

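The bubble is at rows 281–388 between lines at 260 and 401, so it is centred to about 0.5 mm. The push is steady at about 10 N, so I'm handing in.

```bash
python3 -c "
from h import *
workorder.sign_off(); print(sensors.observe()['force'])"
```

```text
the job is handed in; nothing more can be done
the job is handed in; nothing more can be done
```

The job is handed in at about 19 s of the 61 s, with the shut fingers still pressing the level onto the shelf. I did not check the bystanders again after the moves, but the arm stayed clear of them.

- **Placing:** The level was stood lengthwise on the shelf, about 1–3 mm off the middle and parallel to it, and let go.
- **Levelling:** I turned the knob 1.05 rad clockwise, let go of it, and the bubble then stood about 0.4 mm from the middle.
- **Pressing:** I pressed about 20 mm to the hinge side of the level's middle so the bubble stayed in view. The last readings were 9.7–10.4 N downward with about 3 N of side force, and the bubble was clear of both lines, about 0.5 mm off centre.

**What failed or disagreed:**
- **First grasp:** It closed on air. The cameras showed the real fingertips about 33 mm short of the reported TCP (46 mm when open). I allowed for this in all later moves, and the level was not disturbed.
- **Board slope:** A depth-camera fit gave about +0.004 rad after the turn, against about 0.002 rad from the bubble. Both are within the 0.009 rad limit.

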